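# Tare the kitchen scale for the measuring cup

### The arm

A 6-joint arm with a two-finger parallel gripper is mounted at the origin on the work surface. World frame = base frame: x ahead of the robot, y to its left, z up, the work surface at z = 0. Lengths are in m, angles in rad, forces in N, time in s.
With the tool pointing down it reaches from about 0.35 to 0.775 m from the base axis. Payload 5.5 kg.
Tool frame: the origin (TCP) lies at the very end of the fingers, on their centre line; the grasp point (between the pads) lies env.grasp_offset behind it (env.grasp_offset is the distance from the TCP to the grasp point, in m); x points along the fingers, y is the direction in which the jaws open and shut, and the axes are right-handed (so a half turn about x gives the same grasp; the last joint's range is limited). The gripper opens to 85 mm and grips with 20 to 120 N. Pads are 22 mm wide; open, the fingers measure 114 mm over their backs; the gripper's body (76 mm by 85 mm) begins 54 mm behind the grasp point. The pads swing forward as they close: fully open they stand 13 mm farther back than shut.
Start: joints at [1.192, 0.313, 0.046, 1.304, 0, 1.431], TCP at [0.136, 0.559, 0.231] pointing down, gripper open.
Joint ranges: [-2.76, 2.76], [-0.86, 1.69], [-1.03, 1.26], [-2.2, 2.34], [-1.47, 1.5], [-3.14, 3.14]. Speed limits (rad/s): [2.57, 2.57, 3.14, 3.14, 3.14, 3.14].

### API

Orientations are given as a unit quaternion [w, x, y, z].
In Python, from workcell import get_state, viewer, job, env gives the robot as it stands.
- The arm moves only by the tool send_rows, never from a script. Its argument "plan" is a list of rows, each a list of 6 numbers: the shift along the tool's x, y, z in mm, then the turn, a rotation vector about the tool's x, y, z in degrees. A call has exactly 10 rows; each row is the pose to reach, as a shift and turn from the pose commanded when the call began, along the tool's axes at that moment; what a row does not reach only later rows make up. A row lasts 1/8 s, in which the tool goes at most 62.5 mm and 10.7 degrees, less where a joint would pass 70% of its speed; a pose out of reach is approached as far as the arm can. A call with a gripper value outside its range is refused whole. "claw" is the finger opening in mm, from 0 to 85.4, set as the call begins (left out, the last holds). The fingers move at their own pace and stop on an object; "newtons" is the grip in N (left out, the last holds). Time passes only in rows, so rows that repeat a pose let the fingers close, or fill a call up. It gives the time, the measured TCP pose, the force and the opening at its end, in the units of the state.
- get_state(): the state, without advancing time (a new reading comes with each control period).
- viewer.read_camera(name): name is "scene" or "top"; returns a dict with "frame" (480x640x3 uint8, blue, green, red), "mtx" (3x3 intrinsics, pixels), "k1" (the pictures are not rectified: a ray, as slopes to the right and down, at radius r is drawn at 1 + k1 r^2 times it, then the intrinsics apply), "rvec" (rotation vector, rad) and "tvec" (3), from world to camera coordinates, as OpenCV has them. Camera axes: x right, y down, z forward; pixel columns grow to the right and rows downward; lengths in m; the calibration is good to about 2 mm. A picture is of the moment at which its call begins. There is no depth.
- job.hand_in(): hands the job in, once; it reports no verdict.
The state is a dict: "clock": time; "joint_pos": joint angles; "qvel": joint speeds; "tau": joint torques, N m; "tcp_pos": TCP position; "orientation": TCP orientation; "wrist_force": force on the tool from outside, world axes, zero at the start; "ft_torque": the same for the moment, N m; "finger_gap": finger opening in m.
Only numpy, scipy, OpenCV 4.12 (cv2) and the standard library are available. Lean on these libraries where they do the work, as an engineer would, in place of code of your own. Each camera call takes 0.05 s, during which the arm holds its last target.

### The job

Gently stand the empty steel measuring cup upright in the middle of the small raised pan of the kitchen scale, with its handle clear of the dial, and let go of it. Then turn the black tare knob until the zero mark on the dial (the one broad bar) lies under the pointer, to within half a graduation, with the cup still on the pan. Do not push the pan down to its stop, and leave the other things on the counter where they are.

Things in the scene. Friction and masses are not known exactly. Their poses are not given: they have to be found in the camera images.
- cup: Empty steel measuring cup, round, straight-walled: 60 mm outside diameter, 50 mm high, wall 2.5 mm, about 0.14 to 0.28 kg. Origin: centre of its underside; z up through the mouth. A flat handle 14 mm wide and 3 mm thick sticks out level at the rim (45 to 48 mm up) along the cup's own +x, ending 104 mm from the cup's axis. It stands on the counter to the left of the scale.
- cup_handle (a point): End of the cup's handle, 104 mm from the cup's axis, 46 mm above its underside.
- scale: Fixed low white housing of the kitchen scale, 170 (x) by 320 (y) by 55 mm high. Origin: centre of its underside on the counter; x away from the robot at yaw 0, y to the left. The pan is over its left half (95 mm along +y), the dial in its right half (75 mm along -y).
- pan_top (a point): Centre of the top face of the weighing pan, a bare flat steel disc 76 mm across and 6 mm thick on a post, its top 95 mm above the counter when unloaded; it sinks straight down under load.
- pan (a joint): How far the pan has sunk, m: 0 unloaded, stop at 0.015. A soft spring, 400 N/m: the cup alone sinks it 3 to 7 mm. It must never go beyond 0.0135.
- pointer (a joint): Angle of the load pointer about the dial's upright axis, rad, growing clockwise seen from above; 0 points along the scale's +x. Geared to the pan: 200 rad per metre of pan travel, so with the cup on the pan it stands at about 0.65 to 1.4. Not to be turned by hand.
- pointer_tip (a point): Near the tip of the thin dark steel pointer (5 mm wide), 62 mm from the dial's axis, 61 mm above the counter (6 mm above the housing, 2 mm above the dial plate).
- dial (a joint): Angle of the dial plate and its knob (one piece), rad, growing clockwise seen from above; 0 puts the zero mark along the scale's +x, so the pointer reads zero when this equals pointer. Range -2.6 to 2.6; friction about 0.04 N m, stays where it is left. At the start it is between -1.6 and 0.2.
- zero_mark (a point): On the zero mark, 62 mm from the dial's axis: a black bar 20 mm long and 8 mm broad pointing outward on the white dial plate (144 mm across, top 58.5 mm above the counter). The other 20 marks are thin graduations, 0.147 rad (9 mm at this radius) apart, clockwise from the zero mark.
- knob_grip (a point): On the upright axis of dial and pointer, at the height to grip, 83.5 mm above the counter: the round fluted black tare knob, 44 mm across, standing from 62.5 to 94.5 mm above the counter at the centre of the dial plate.
- lunchbox: Purple lunchbox, 134 x 234 x 66 mm, behind the scale. Origin: centre of its underside. Leave alone.
- container_a: Clear container with a clip-on lid, 156 x 111 x 80 mm, right of the scale. Origin: centre of its underside. Leave alone.
- container_b: Clear container with a clip-on lid, 156 x 111 x 100 mm, far left. Origin: centre of its underside. Leave alone.
- spatula: Yellow silicone spatula, 260 mm long, lying across in front of the robot, between it and the scale; its origin is on its underside. Leave alone.
- trivet: Slatted wooden trivet, 160 x 150 x 16 mm, lying flat behind the cup. Origin: centre of its underside. Leave alone.
- jar: Amber glass jar with a metal lid, 60 mm across, 100 mm high, right and near. Origin: centre of its underside. Leave alone.

How it is judged:
On the way, in this order (a step that is already met when the one before it is completed fails the run):
1. the cup stands released, upright and still on the scale's pan, handle not over the dial (horizontal distance between cup and pan_top below 0.018 m and horizontal distance between cup_handle and knob_grip above 0.08 m and angle between cup's own z axis and vertical below 0.1 rad and contact force between cup and the fingers below 0.05 N and linear speed of cup below 0.02 m/s and value of joint pan above 0.002 m and z of cup in the frame of pan_top between -0.004 and 0.004 m), for 0.3 s.
2. the zero mark lies under the pointer, the cup still standing on the pan (all of step 1 and horizontal distance between pointer_tip and zero_mark below 0.0045 m), for 0.2 s.
At the end, for the whole second after the job is handed in: Cup released, upright (0.1 rad) and still on the pan, its axis within 18 mm of the pan's centre, the end of its handle over 80 mm from the dial's axis; the zero mark within 4.5 mm (half a graduation) of the pointer tip, seen from above, and the dial at rest (all of step 2 and velocity of joint dial between -0.05 and 0.05 rad/s); the robot touches nothing.
It fails at once if the pan is pushed down to its stop (beyond 13.5 mm) (value of joint pan above 0.0135 m).
It fails at once if another thing on the counter is moved more than 25 mm (distance of any of lunchbox, container_a, container_b, spatula, trivet, jar from where it was at the start of the episode above 0.025 m).
It also fails if it takes over 64 s, if anything falls off the work surface, if the arm or the gripper's body presses on something with over 40 N, if the wrist force passes 120 N, or if a joint passes its speed limit or range.

## Working session

There is one attempt and no reset: what is moved stays moved. The work goes in short steps, Python scripts to look and compute and a tool call to move; the robot and the scene stay as the last step left them, time stands still between calls to the robot, and variables do not carry over. Pictures are saved under pics/ and viewed, and the job is handed in when it is done.

Besides the shell and the picture viewer there is one more tool, called after ">>>" by a JSON object that holds its "op" and its "data", one argument or row to a line. send_rows: Moves the arm, as the interface text tells. Its arguments: {"type":"object","properties":{"plan":{"type":"array"},"claw":{"type":"number"},"newtons":{"type":"number"}},"required":["plan"]}

```bash
ls; mkdir -p pics; cat > h.py <<'E'
import numpy as np, cv2
from workcell import get_state, viewer, job, env
def snap(n,fn):
    c=viewer.read_camera(n); cv2.imwrite('pics/'+fn,c['frame']); np.savez('pics/'+fn[:-4]+'.npz',**c); return c
def load(fn): return dict(np.load('pics/'+fn+'.npz'))
def ray(c,u,v):
    K=np.array(c['mtx']); k1=float(c['k1'])
    D=np.array([k1,0,0,0,0.])
    p=cv2.undistortPoints(np.array([[[u,v]]],float),K,D)[0,0]
    R,_=cv2.Rodrigues(np.array(c['rvec'],float)); t=np.array(c['tvec'],float).ravel()
    return -R.T@t, R.T@np.array([p[0],p[1],1.])
def onz(c,u,v,z):
    o,d=ray(c,u,v); return o+d*(z-o[2])/d[2]
def proj(c,P):
    return cv2.projectPoints(np.array(P,float).reshape(-1,3),np.array(c['rvec'],float),np.array(c['tvec'],float),np.array(c['mtx']),np.array([float(c['k1']),0,0,0,0]))[0][:,0]
E
python3 - <<'E'
from h import *
for n in('scene','top'):
    c=snap(n,n+'0.png'); print(n,ray(c,320,240),c['k1'],c['mtx'])
print(get_state(),env.grasp_offset)
E
```

```text
pics
scene (array([ 1.20714695, -0.47534629,  1.01697819]), array([-0.52985112,  0.41344767, -0.74064726])) 0.038015819378990415 [[470.56701447   0.         326.7317669 ]
 [  0.         470.56701447 242.78024474]
 [  0.           0.           1.        ]]
top (array([0.48625269, 0.03625078, 1.1361167 ]), array([ 0.06656516,  0.00654557, -0.99776595])) -0.04552753328814188 [[454.26551462   0.         319.30696725]
 [  0.         454.26551462 241.31092585]
 [  0.           0.           1.        ]]
{'clock': 0.1, 'joint_pos': array([1.19239210e+00, 3.13959189e-01, 4.50988545e-02, 1.30358894e+00,
       1.20045258e-05, 1.43118988e+00]), 'qvel': array([ 2.75700863e-04, -5.35964358e-04,  1.48118212e-03,  6.25283863e-04,
       -8.94253865e-04, -4.06179598e-05]), 'tau': array([ 2.11194514e-03, -4.81727135e+01,  2.99243009e+01,  1.28182996e-02,
       -7.53537870e-05, -8.60515392e-07]), 'tcp_pos': array([0.13585021, 0.55826175, 0.23048131]), 'orientation': array([ 0.70191846,  0.08366346,  0.70222602, -0.08479111]), 'wrist_force': array([-0.23465488, -0.10060912, -0.98436621]), 'ft_torque': array([ 0.00751412, -0.02589071,  0.00924422]), 'finger_gap': 0.0856310224845115} 0.0187
```

View pics/top0.png

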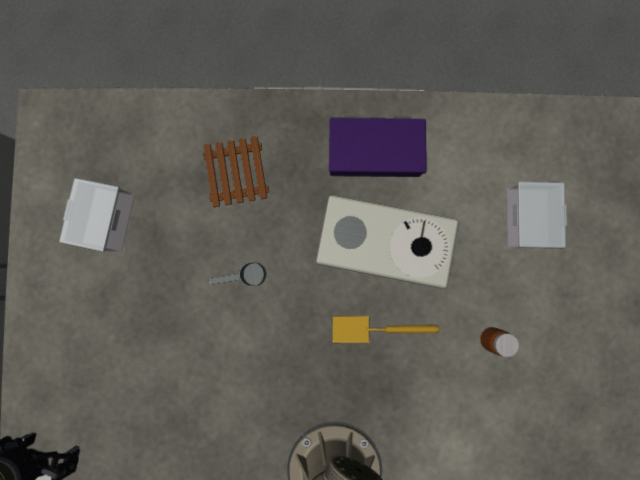

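View pics/scene0.png

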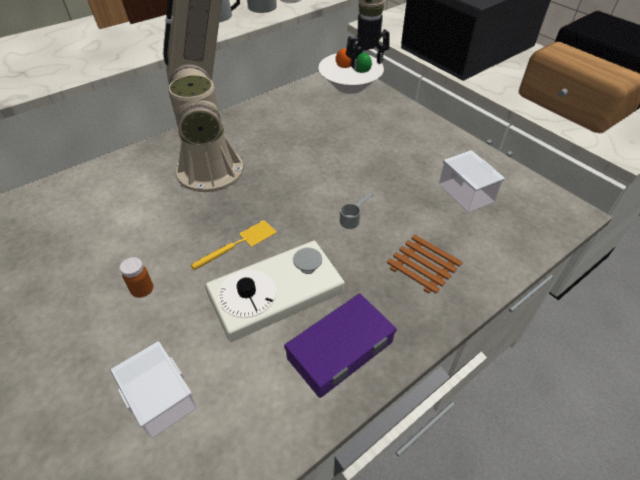

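The top view shows the cup at about (253,274) with its handle end at (209,281), the pan at (350,233), the knob at (421,246), and the zero mark near (407,225). I'll enlarge those areas.

```bash
python3 - <<'E'
from h import *
f=load('top0')['frame']
a=cv2.resize(f[245:305,195:275],(800,600),interpolation=cv2.INTER_CUBIC);cv2.imwrite('pics/cupz.png',a)
a=cv2.resize(f[190:295,310:464],(800,545),interpolation=cv2.INTER_CUBIC);cv2.imwrite('pics/scz.png',a)
E
```

```text
(no output)
```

View pics/cupz.png

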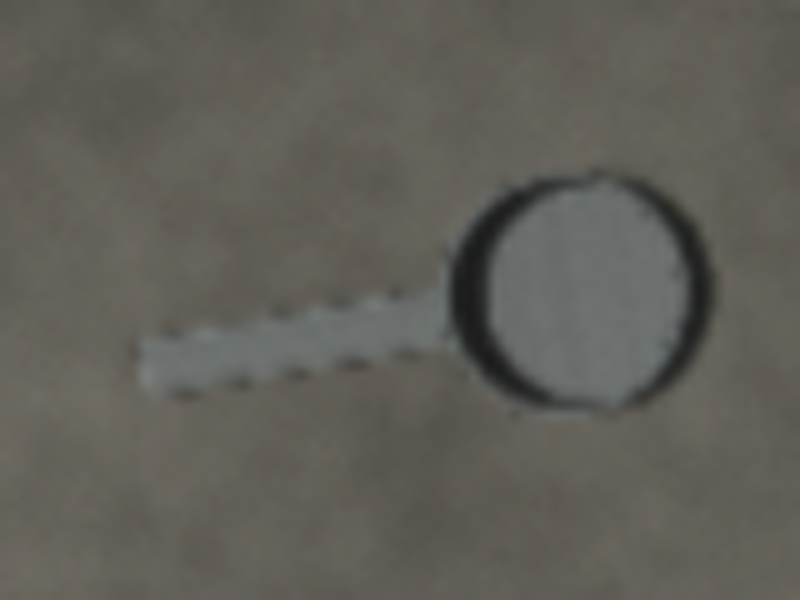

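View pics/scz.png

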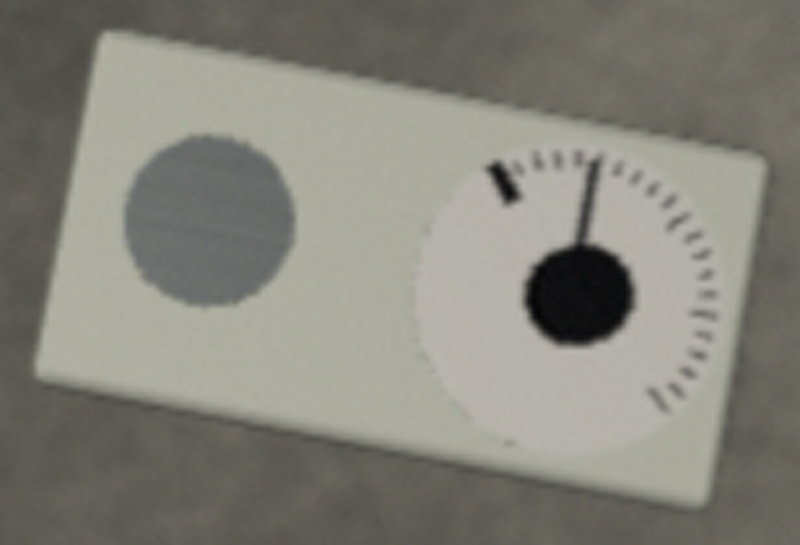

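```bash
python3 - <<'E'
from h import *
c=load('top0'); f=c['frame']
cu=lambda x,y,s=10,ox=195,oy=245:(ox+(x+.5)/s-.5,oy+(y+.5)/s-.5)
rim=onz(c,*cu(576,296),.05); L=onz(c,*cu(450,296),.05); B=onz(c,*cu(580,172),.05);T=onz(c,*cu(580,412),.05); Rb=onz(c,*cu(715,296),.0)
he=onz(c,*cu(140,367),.048)
print('rim',rim,'left',L,'far',B,'near',T,'rightbase',Rb,'handle',he,np.linalg.norm((he-rim)[:2]))
# scale
s=800/154
sc=lambda x,y:cu(x,y,s,310,190)
g=cv2.cvtColor(f,cv2.COLOR_BGR2HSV)
pan=onz(c,*sc(209,220),.095); print('pan',pan, [np.linalg.norm(onz(c,*sc(*a),.095)-onz(c,*sc(*b),.095)) for a,b in(((123,220),(295,220)),((209,133),(209,306)))])
kn=onz(c,*sc(580,295),.0945); print('knob',kn,np.linalg.norm(onz(c,*sc(525,295),.0945)-onz(c,*sc(635,295),.0945)))
cor=[onz(c,*sc(*p),.055)[:2] for p in((103,30),(768,160),(703,508),(35,377))]
print('corners',cor,[np.linalg.norm(cor[i]-cor[i-1]) for i in range(4)])
print('centre',np.mean(cor,0))
v=cor[0]-cor[1]; w=cor[3]-cor[2]; print('yaw y-axis',np.arctan2(-(v+w)[0],(v+w)[1]))
v=cor[0]-cor[3]; w=cor[1]-cor[2]; x=v+w;print('yaw x',np.arctan2(x[1],x[0]))
z=onz(c,*sc(505,182),.0585); p=onz(c,*sc(596,165),.061); print('zero',z,'ptip',p)
# scene: cup & pan
f=load('scene0')['frame']
a=cv2.resize(f[180:245,330:397],(618,600),interpolation=cv2.INTER_CUBIC);cv2.imwrite('pics/cups.png',a)
a=cv2.resize(f[235:345,195:350],(800,568),interpolation=cv2.INTER_CUBIC);cv2.imwrite('pics/scs.png',a)
E
```

```text
rim [0.47439002 0.20423058 0.05      ] left [0.47387071 0.23445948 0.05      ] far [0.50401962 0.20400199 0.05      ] near [0.44678237 0.20260038 0.05      ] rightbase [0.4744355  0.17713582 0.        ] handle [0.45555285 0.30906334 0.048     ] 0.10651171702090557
pan [ 0.57533423 -0.02519427  0.095     ] [np.float64(0.07612376732901936), np.float64(0.07683279321080128)]
knob [ 0.54467668 -0.18976701  0.0945    ] 0.04880560075806698
corners [array([0.66611797, 0.02243045]), array([ 0.61061869, -0.28533609]), array([ 0.45026889, -0.25503457]), array([0.50541065, 0.0512181 ])] [np.float64(0.16326534181643662), np.float64(0.3127305788062678), np.float64(0.16318775253524734), np.float64(0.3111772969811914)]
centre [ 0.55810405 -0.11668053]
yaw y-axis -0.17827840700705933
yaw x -0.18200887197323917
zero [ 0.59808602 -0.16299792  0.0585    ] ptip [ 0.60632385 -0.20430701  0.061     ]
```

View pics/cups.png

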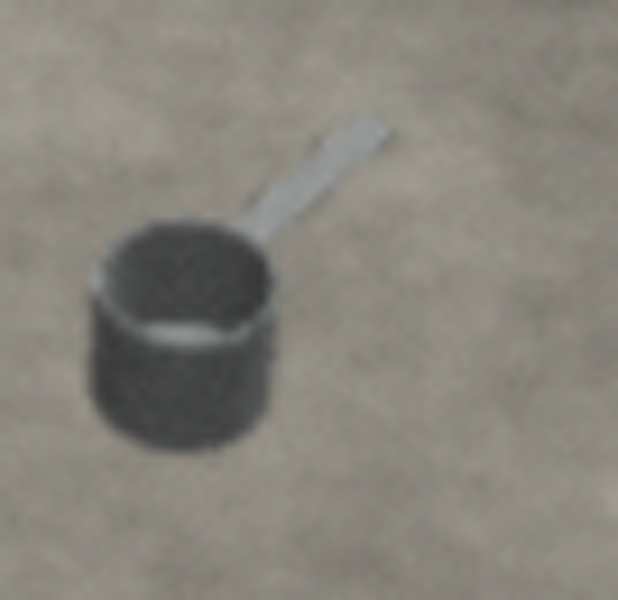

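View pics/scs.png

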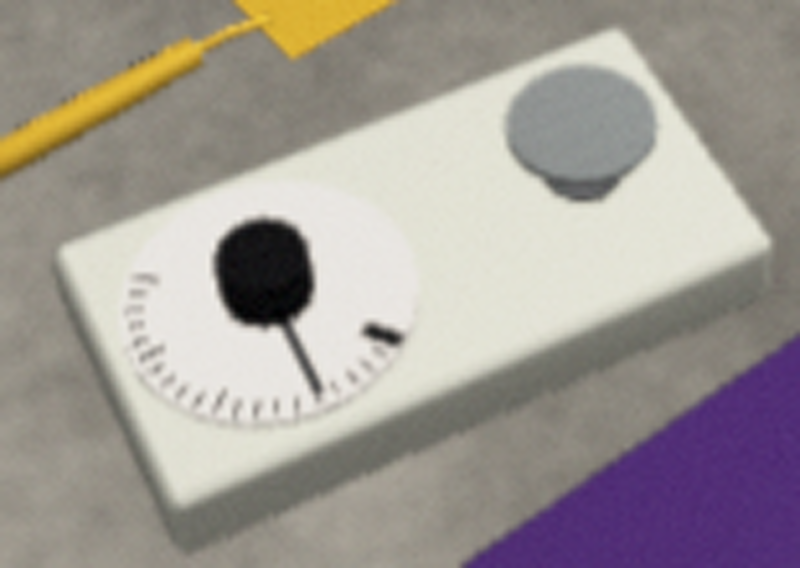

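Scale yaw is about -0.18. The pan and knob positions agree with the housing geometry to about 2 mm. Next I'll cross-check in the scene view and compute the moves.

```bash
cat >> h.py <<'E'
from scipy.spatial.transform import Rotation as Ro
def down(yaw): # tool x down, y (jaw) along yaw
    x=np.array([0,0,-1.]);y=np.array([np.cos(yaw),np.sin(yaw),0]);z=np.cross(x,y)
    return Ro.from_matrix(np.c_[x,y,z])
def curR(s=None):
    q=(s or get_state())['orientation']; return Ro.from_quat([q[1],q[2],q[3],q[0]])
def go(pos,yaw,R0=None,p0=None):
    s=get_state(); R0=R0 or curR(s); p0=s['tcp_pos'] if p0 is None else np.array(p0)
    d=R0.inv().apply(np.array(pos)-p0)*1000; best=None
    for k in(0,np.pi):
        r=(R0.inv()*down(yaw+k)).as_rotvec(degrees=True)
        if best is None or np.linalg.norm(r)<np.linalg.norm(best): best=r
    print('shift',d.round(1),'turn',best.round(1))
E
python3 - <<'E'
from h import *
c=load('scene0')
s=618/67
cs=lambda x,y:(330+(x+.5)/s-.5,180+(y+.5)/s-.5)
print('cup rim',onz(c,*cs(181,283),.05),'handle',onz(c,*cs(378,125),.048))
s2=800/155
ss=lambda x,y:(195+(x+.5)/s2-.5,235+(y+.5)/s2-.5)
print('pan',onz(c,*ss(581,123),.095),'knobtop',onz(c,*ss(263,250),.0945))
print('zero',onz(c,*ss(384,334),.0585),'ptr',onz(c,*ss(317,388),.061))
R=curR(); print(R.as_matrix().round(3))
go([.475,.204,.12],.18)
E
```

```text
cup rim [0.47544116 0.20492831 0.05      ] handle [0.45726028 0.3063202  0.048     ]
pan [ 0.57730002 -0.02565107  0.095     ] knobtop [ 0.54641031 -0.19039938  0.0945    ]
zero [ 0.59899924 -0.16083204  0.0585    ] ptr [ 0.60661626 -0.20325464  0.061     ]
[[-0.001  0.237  0.972]
 [-0.002  0.972 -0.237]
 [-1.    -0.002 -0.   ]]
shift [ 110.8 -263.8  413.3] turn [66.   0.   0.1]
```

Both views agree within 2 mm, with the cup at (0.475, 0.2045) and the handle at yaw 1.75. I'll move above the cup with the jaws across the handle.

>>> {"op": "send_rows", "data": {
  "plan": [
    [5,-15,23,3,0,0],
    [15,-45,70,10,0,0],
    [28,-75,118,18,0,0],
    [42,-106,166,26,0,0],
    [56,-137,214,34,0,0],
    [70,-168,263,42,0,0],
    [82,-199,312,50,0,0],
    [93,-229,359,58,0,0],
    [99,-254,397,64,0,0],
    [100,-264,413,66,0,0]
  ],
  "claw": 85,
  "newtons": 30
}}

```text
clock: 1.35
tcp_pos: [0.4758, 0.2025, 0.1304]
orientation: [0.542, 0.454, 0.542, -0.455]
wrist_force: [-0.1, -0.4, -0.5]
finger_gap: 0.0847
```

```bash
python3 - <<'E'
from h import *
s=get_state();print(s['clock'],s['tcp_pos'],s['wrist_force'],s['finger_gap'],s['joint_pos'])
go([.475,.2045,.012],.18)
c=snap('top','t1.png');c=snap('scene','s1.png')
E
```

```text
1.35 [0.47577531 0.20254549 0.13043733] [-0.097134   -0.38551518 -0.54679563] 0.0846709593099008 [ 2.47126178e-01  2.57256267e-01 -2.84455774e-01  1.03042772e+00
  2.87147168e-05  1.64206775e+00]
shift [118.4  -0.3  -2.1] turn [-0.2  0.   0.1]
```

View pics/s1.png

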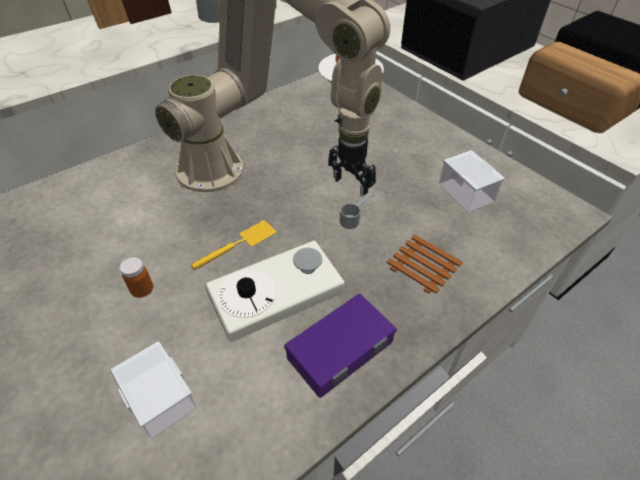

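The gripper is open above the cup (cup at about (350,216) in the scene view). I'll descend, then close.

>>> {"op": "send_rows", "data": {
  "plan": [
    [8,0,-1,0,0,0],
    [25,0,-2,0,0,0],
    [43,0,-2,0,0,0],
    [61,0,-2,0,0,0],
    [79,0,-2,0,0,0],
    [95,0,-2,0,0,0],
    [108,0,-2,0,0,0],
    [116,0,-2,0,0,0],
    [118,0,-2,0,0,0],
    [118,0,-2,0,0,0]
  ]
}}

```text
clock: 2.7
tcp_pos: [0.4747, 0.2067, 0.0135]
orientation: [0.543, 0.453, 0.543, -0.453]
wrist_force: [-0.5, -0.2, -0.3]
finger_gap: 0.0849
```

>>> {"op": "send_rows", "data": {
  "plan": [
    [0,0,0,0,0,0],
    [0,0,0,0,0,0],
    [0,0,0,0,0,0],
    [0,0,0,0,0,0],
    [0,0,0,0,0,0],
    [0,0,0,0,0,0],
    [0,0,0,0,0,0],
    [0,0,0,0,0,0],
    [0,0,0,0,0,0],
    [0,0,0,0,0,0]
  ],
  "claw": 50,
  "newtons": 30
}}

```text
clock: 3.95
tcp_pos: [0.4751, 0.2066, 0.0142]
orientation: [0.543, 0.453, 0.543, -0.453]
wrist_force: [-1.4, -0.2, 6.9]
finger_gap: 0.06
```

```bash
python3 - <<'E'
from h import *
s=get_state();print(s['clock'],s['tcp_pos'],s['wrist_force'],s['finger_gap'])
c=snap('scene','s2.png')
cv2.imwrite('pics/s2z.png',cv2.resize(c['frame'][140:240,290:423],(798,600),interpolation=cv2.INTER_CUBIC))
E
```

```text
3.95 [0.47511223 0.20660253 0.01417005] [-1.43964885 -0.1931071   6.85210748] 0.0600153107992562
```

View pics/s2z.png

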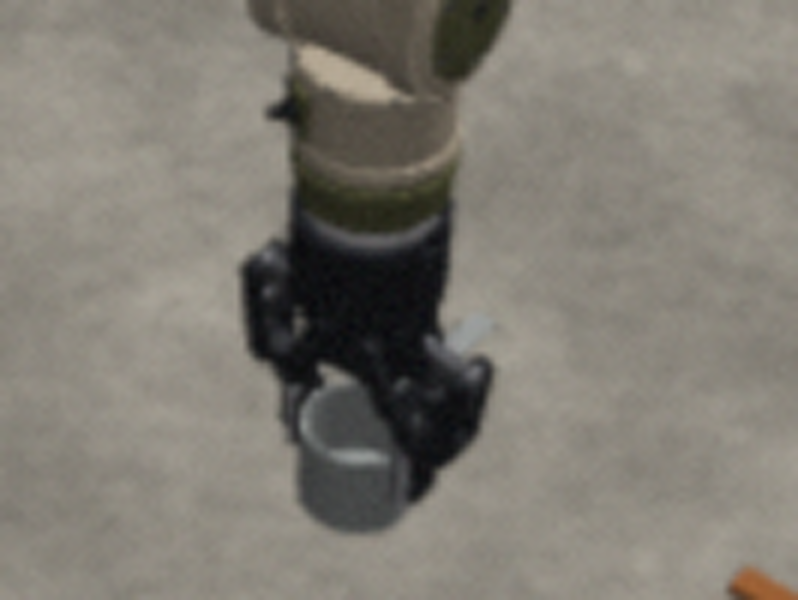

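Grip confirmed (gap 60.0 mm, fingers around the cup at mid height). I'll lift it and weigh it.

>>> {"op": "send_rows", "data": {
  "plan": [
    [-5,0,0,0,0,0],
    [-18,0,0,0,0,0],
    [-38,0,0,0,0,0],
    [-60,0,0,0,0,0],
    [-85,0,0,0,0,0],
    [-108,0,0,0,0,0],
    [-128,0,0,0,0,0],
    [-141,0,0,0,0,0],
    [-146,0,0,0,0,0],
    [-146,0,0,0,0,0]
  ]
}}

```text
clock: 5.25
tcp_pos: [0.4744, 0.2065, 0.1592]
orientation: [0.543, 0.453, 0.543, -0.453]
wrist_force: [-1.1, 0.0, -1.9]
finger_gap: 0.0603
```

```bash
python3 - <<'E'
from h import *
s=get_state();print(s['clock'],s['tcp_pos'],s['wrist_force'],s['finger_gap'])
# keep cup offset relative to tcp: cup=(.475,.2045) when tcp (.4751,.2066)
go([.576,-.025+.002,.16],.18)
snap('scene','s3.png')
s=get_state();print(s['wrist_force'])
E
```

```text
5.25 [0.47442549 0.20648411 0.1591962 ] [-1.13486603  0.04454539 -1.92379199] 0.06030897944580156
shift [ -0.8  58.8 244. ] turn [ 0. -0.  0.]
[ 0.14279407  0.07147972 -2.31384518]
```

>>> {"op": "send_rows", "data": {
  "plan": [
    [0,2,10,0,0,0],
    [0,8,34,0,0,0],
    [0,17,69,0,0,0],
    [0,26,107,0,0,0],
    [0,35,147,0,0,0],
    [0,44,184,0,0,0],
    [0,52,215,0,0,0],
    [0,57,237,0,0,0],
    [0,59,244,0,0,0],
    [0,59,244,0,0,0]
  ]
}}

```text
clock: 6.55
tcp_pos: [0.576, -0.0229, 0.159]
orientation: [0.543, 0.453, 0.543, -0.453]
wrist_force: [-0.3, 1.0, -1.5]
finger_gap: 0.0605
```

>>> {"op": "send_rows", "data": {
  "plan": [
    [4,0,0,0,0,0],
    [12,0,0,0,0,0],
    [22,0,0,0,0,0],
    [30,0,0,0,0,0],
    [36,0,0,0,0,0],
    [38,0,0,0,0,0],
    [38,0,0,0,0,0],
    [38,0,0,0,0,0],
    [38,0,0,0,0,0],
    [38,0,0,0,0,0]
  ]
}}

```text
clock: 7.8
tcp_pos: [0.5764, -0.023, 0.1215]
orientation: [0.543, 0.453, 0.543, -0.453]
wrist_force: [0.2, -0.8, -1.4]
finger_gap: 0.0607
```

```bash
python3 - <<'E'
from h import *
s=get_state();print(s['clock'],s['tcp_pos'],s['wrist_force'],s['finger_gap'])
c=snap('scene','s4.png')
cv2.imwrite('pics/s4z.png',cv2.resize(c['frame'][190:340,190:390],(800,600),interpolation=cv2.INTER_CUBIC))
c=snap('top','t4.png')
cv2.imwrite('pics/t4z.png',cv2.resize(c['frame'][190:295,310:464],(800,545),interpolation=cv2.INTER_CUBIC))
for i in range(4): viewer.read_camera('top'); print(get_state()['wrist_force'])
E
```

```text
7.8 [ 0.57637014 -0.02304272  0.1214797 ] [ 0.2011456  -0.7631261  -1.44177787] 0.06067147250122299
[-0.00892488 -0.44641189 -1.85480189]
[-0.37738374 -0.05246012 -2.00756648]
[ 0.95563988 -0.92096882 -2.32806747]
[ 0.48039941  0.39198249 -1.84494748]
```

View pics/s4z.png

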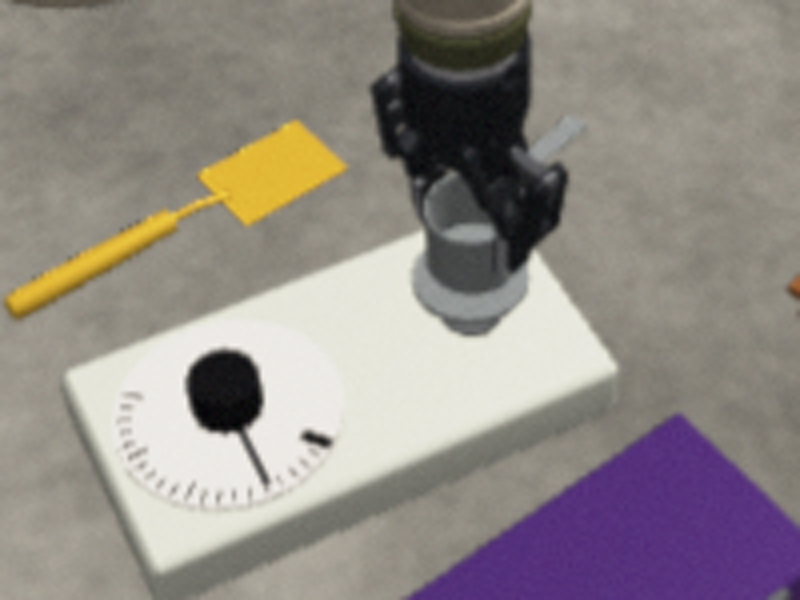

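View pics/t4z.png

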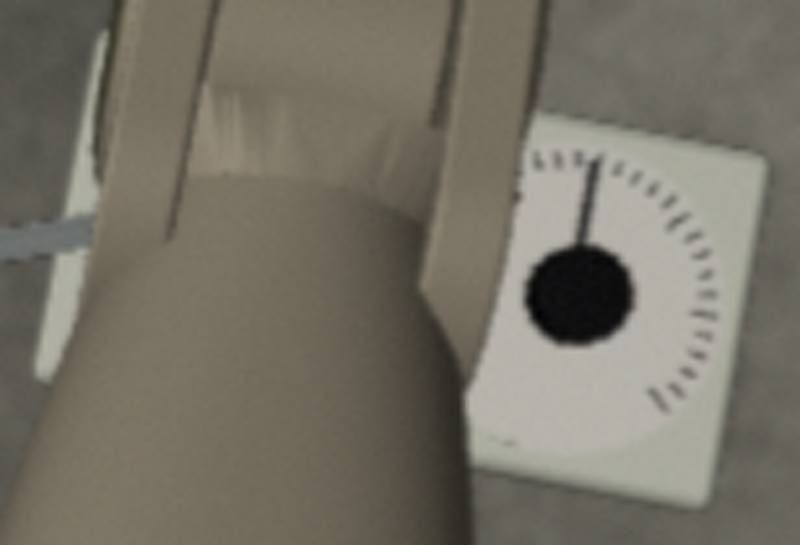

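The cup hangs level over the pan and centred, and the pointer is still at zero load. I'll lower gently, using the pointer to gauge pan travel.

>>> {"op": "send_rows", "data": {
  "plan": [
    [2,0,0,0,0,0],
    [4,0,0,0,0,0],
    [6,0,0,0,0,0],
    [8,0,0,0,0,0],
    [10,0,0,0,0,0],
    [12,0,0,0,0,0],
    [13,0,0,0,0,0],
    [14,0,0,0,0,0],
    [14,0,0,0,0,0],
    [14,0,0,0,0,0]
  ]
}}

```text
clock: 9.35
tcp_pos: [0.5763, -0.023, 0.1074]
orientation: [0.543, 0.453, 0.543, -0.453]
wrist_force: [-0.2, 0.3, -1.3]
finger_gap: 0.0601
```

```bash
cat >> h.py <<'E'
C=np.array([.545,-.190]); YAW=-.18
def crop(c,fn,box=(190,295,310,464)):
    a,b,l,r=box; k=800/(r-l); cv2.imwrite('pics/'+fn,cv2.resize(c['frame'][a:b,l:r],(800,int((b-a)*k)),interpolation=cv2.INTER_CUBIC))
def ang(P): d=P[:2]-C; return -(np.arctan2(d[1],d[0])-YAW)
def darkring(c,r,z,th=100,n=720):
    """dark runs at radius r about the dial axis: list of (clockwise angle centre, width)"""
    t=np.linspace(-np.pi,np.pi,n,endpoint=False); w=-t+YAW
    P=np.c_[C[0]+r*np.cos(w),C[1]+r*np.sin(w),np.full(n,z)]
    p=proj(c,P); g=cv2.cvtColor(c['frame'],cv2.COLOR_BGR2GRAY)
    v=cv2.remap(g,p[:,0].astype(np.float32)[None],p[:,1].astype(np.float32)[None],cv2.INTER_LINEAR)[0]
    m=v<th; out=[];i=0
    while i<n:
        if m[i]:
            j=i
            while j<n and m[j]: j+=1
            wt=255.-v[i:j]; out.append((round(float((t[i:j]*wt).sum()/wt.sum()),3),round((j-i)*2*np.pi/n,3),int(v[i:j].min()))); i=j
        else:i+=1
    return out
E
python3 - <<'E'
from h import *
for fn in('top0','t4','scene0','s4'):
    c=load(fn); print(fn,'ptr r=.045',darkring(c,.045,.061),'mark r=.062',darkring(c,.057,.0585,90))
s=get_state();print(s['clock'],s['tcp_pos'],s['wrist_force'],s['finger_gap'])
c=snap('top','t5.png'); print(darkring(c,.045,.061)); 
c=snap('scene','s5.png'); crop(c,'s5z.png',(190,340,190,390));print(darkring(c,.045,.061));print(get_state()['wrist_force'])
E
```

```text
top0 ptr r=.045 [(0.048, 0.087, 74)] mark r=.062 [(-0.659, 0.122, 22), (0.048, 0.052, 75)]
t4 ptr r=.045 [(-2.234, 0.079, 97), (0.049, 0.087, 72)] mark r=.062 [(-2.216, 0.48, 62), (0.048, 0.052, 76)]
scene0 ptr r=.045 [(0.048, 0.017, 96)] mark r=.062 [(-0.667, 0.087, 40)]
s4 ptr r=.045 [] mark r=.062 [(-0.663, 0.079, 42)]
9.35 [ 0.5762539  -0.02301407  0.10737175] [-0.17836177  0.25083056 -1.28299877] 0.06008645450328276
[(0.406, 0.087, 71)]
[]
[-0.6343902   0.27630569 -1.00412385]
```

View pics/s5z.png

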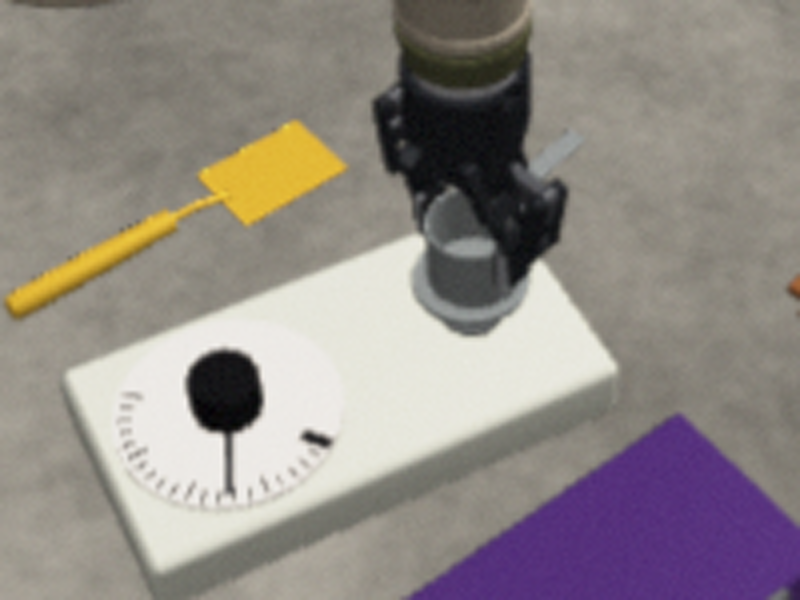

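The pointer moved 0.36 rad, so the pan has sunk 1.8 mm with the cup in contact. I'll lower another 2 mm, then open slowly.

>>> {"op": "send_rows", "data": {
  "plan": [
    [0.5,0,0,0,0,0],
    [1,0,0,0,0,0],
    [1.5,0,0,0,0,0],
    [2,0,0,0,0,0],
    [2,0,0,0,0,0],
    [2,0,0,0,0,0],
    [2,0,0,0,0,0],
    [2,0,0,0,0,0],
    [2,0,0,0,0,0],
    [2,0,0,0,0,0]
  ]
}}

```text
clock: 10.7
tcp_pos: [0.5763, -0.023, 0.1053]
orientation: [0.543, 0.453, 0.543, -0.453]
wrist_force: [-0.2, -0.4, 0.2]
finger_gap: 0.0605
```

```bash
python3 - <<'E'
from h import *
print(get_state()['wrist_force'])
for i in range(3):
  c=snap('top','t6.png'); print(darkring(c,.045,.061),get_state()['wrist_force']) 
E
```

```text
[-0.19943365 -0.42078759  0.17393839]
[(0.803, 0.079, 72)] [-0.89113492  0.04425585 -0.7958665 ]
[(0.803, 0.079, 73)] [-0.23665784  0.27372059  0.25333383]
[(0.803, 0.079, 73)] [-0.79426357  0.92615057 -0.68141559]
```

>>> {"op": "send_rows", "data": {
  "plan": [
    [0,0,0,0,0,0],
    [0,0,0,0,0,0],
    [0,0,0,0,0,0],
    [0,0,0,0,0,0],
    [0,0,0,0,0,0],
    [0,0,0,0,0,0],
    [0,0,0,0,0,0],
    [0,0,0,0,0,0],
    [0,0,0,0,0,0],
    [0,0,0,0,0,0]
  ],
  "claw": 82
}}

```text
clock: 12.1
tcp_pos: [0.5763, -0.023, 0.1053]
orientation: [0.543, 0.453, 0.543, -0.453]
wrist_force: [-0.5, 0.4, 0.9]
finger_gap: 0.0819
```

```bash
python3 - <<'E'
from h import *
s=get_state();print(s['clock'],s['tcp_pos'],s['wrist_force'],s['finger_gap'])
c=snap('top','t7.png'); print(darkring(c,.045,.061))
c=snap('scene','s7.png'); crop(c,'s7z.png',(190,340,190,390))
E
```

```text
12.1 [ 0.57626378 -0.02297761  0.10529036] [-0.5183898   0.39956737  0.85976064] 0.08185782069811115
[(1.021, 0.079, 79)]
```

View pics/s7z.png

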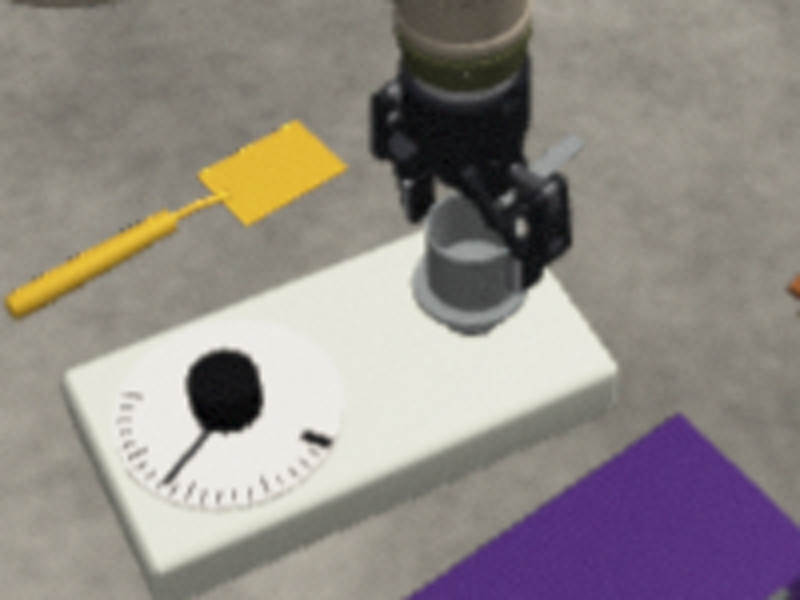

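Released: the pointer settled at about 0.97 rad (pan 4.9 mm), and the cup is standing with fingers clear. I'll retreat upward.

>>> {"op": "send_rows", "data": {
  "plan": [
    [-4,0,0,0,0,0],
    [-14,0,0,0,0,0],
    [-28,0,0,0,0,0],
    [-44,0,0,0,0,0],
    [-60,0,0,0,0,0],
    [-76,0,0,0,0,0],
    [-90,0,0,0,0,0],
    [-98,0,0,0,0,0],
    [-100,0,0,0,0,0],
    [-100,0,0,0,0,0]
  ]
}}

```text
clock: 13.45
tcp_pos: [0.576, -0.023, 0.2049]
orientation: [0.543, 0.453, 0.543, -0.453]
wrist_force: [-0.7, 0.7, -0.4]
finger_gap: 0.082
```

```bash
python3 - <<'E'
from h import *
s=get_state();print(s['clock'],s['tcp_pos'],s['wrist_force'],s['joint_pos'])
c=snap('top','t8.png'); print(darkring(c,.045,.061))
c=snap('scene','s8.png'); crop(c,'s8z.png',(190,340,190,390))
for y in np.linspace(-1.6,1.6,9): print(round(y,2),end=' '); go([.5455,-.190,.205],y)
E
```

```text
13.45 [ 0.5760477  -0.02297714  0.20492293] [-0.68778317  0.73262677 -0.44354146] [-1.79133504e-01  3.25016644e-01 -2.11221971e-03  1.24433738e+00
  9.65488540e-05  1.21158241e+00]
[(-2.08, 1.806, 61), (1.021, 0.079, 78)]
-1.6 shift [ -0.4 -59.8 158.9] turn [-78.   -0.1   0. ]
-1.2 shift [ -0.4 -59.8 158.9] turn [79.1  0.   0.1]
-0.8 shift [ -0.4 -59.8 158.9] turn [56.2  0.   0.1]
-0.4 shift [ -0.4 -59.8 158.9] turn [33.2 -0.   0.1]
0.0 shift [ -0.4 -59.8 158.9] turn [10.3 -0.   0.1]
0.4 shift [ -0.4 -59.8 158.9] turn [-12.6  -0.    0.1]
0.8 shift [ -0.4 -59.8 158.9] turn [-35.5  -0.    0.1]
1.2 shift [ -0.4 -59.8 158.9] turn [-58.4  -0.1   0. ]
1.6 shift [ -0.4 -59.8 158.9] turn [-81.4  -0.1   0. ]
```

View pics/s8z.png

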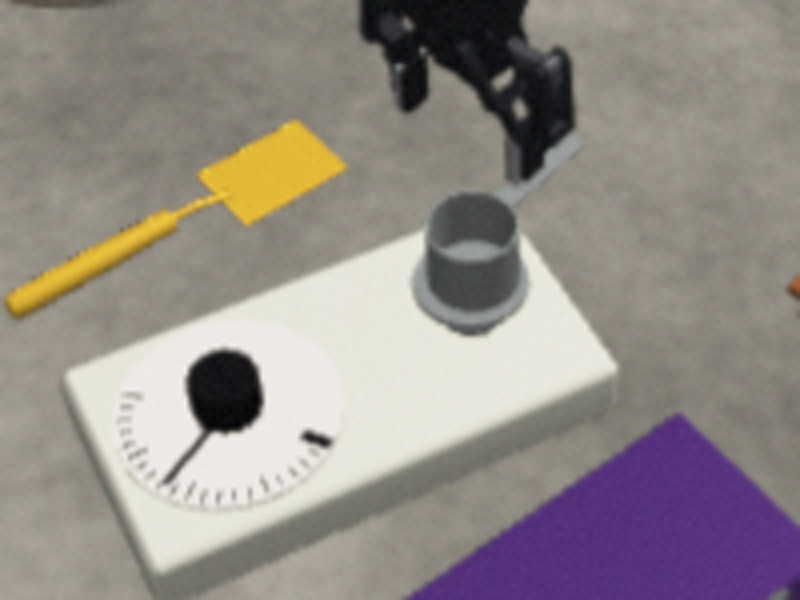

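The cup stands upright in the middle of the pan. Before gripping the knob I'll refine the dial axis from the plate disc.

```bash
python3 - <<'E'
from h import *
for fn,box in(('top0',(190,295,310,464)),('scene0',(235,345,195,350))):
    c=load(fn); f=c['frame'].astype(int); a,b,l,r=box
    k=6; im=cv2.resize(cv2.GaussianBlur(c['frame'],(3,3),0)[a:b,l:r],None,fx=k,fy=k,interpolation=cv2.INTER_LINEAR).astype(int)
    m=((im[...,1]-im[...,0]<9)&(im.min(2)>130)&(im[...,2]-im[...,0]<18)).astype(np.uint8)*255
    m=cv2.morphologyEx(m,cv2.MORPH_OPEN,np.ones((15,15)))
    cn=max(cv2.findContours(m,0,1)[0],key=cv2.contourArea); cn=cv2.convexHull(cn)
    pts=np.array([onz(c,l+(p[0]+.5)/k-.5,a+(p[1]+.5)/k-.5,.0585)[:2] for p in cn[:,0]],float)
    A=np.c_[2*pts,np.ones(len(pts))]; s=np.linalg.lstsq(A,(pts**2).sum(1),rcond=None)[0]
    rad=np.sqrt(s[2]+s[0]**2+s[1]**2); res=np.hypot(*(pts-s[:2]).T)-rad
    print(fn,'plate',s[:2],'diam',2*rad,'rms',res.std(),len(pts))
    # knob
    m=(im.max(2)<70).astype(np.uint8)*255; m=cv2.morphologyEx(m,cv2.MORPH_OPEN,np.ones((61,61)))
    cn=max(cv2.findContours(m,0,1)[0],key=cv2.contourArea); (u,v),rr=cv2.minEnclosingCircle(cn)
    print('knob',onz(c,l+u/k,a+v/k,.0945)[:2],rr/k)
c=load('t8'); 
E
```

```text
top0 plate [ 0.5453891  -0.19268611] diam 0.13872711651397293 rms 0.00044853322141488527 45
knob [ 0.54345954 -0.19035417] 9.799747467041016
scene0 plate [ 0.54670455 -0.19198584] diam 0.14332826827431053 rms 0.00036689042134135816 54
knob [ 0.56003163 -0.19704304] 9.68000602722168
```

Plate centre from both views is (0.546, -0.192), with a diameter of 139–143 mm against 144 mm. I'll use that and recompute the angles.

```bash
sed -i 's/^C=.*; YAW/C=np.array([.546,-.192]); YAW/' h.py; python3 - <<'E'
from h import *
for fn in('top0','t8','scene0'):
    c=load(fn); print(fn,'ptr',darkring(c,.045,.061),'mark',darkring(c,.062,.0585,80))
go([.546,-.192,.205],1.1)
E
```

```text
top0 ptr [(0.013, 0.07, 74)] mark [(-0.698, 0.096, 23), (0.013, 0.017, 71)]
t8 ptr [(-2.489, 0.916, 79), (-1.544, 0.532, 83), (1.029, 0.061, 72)] mark [(-2.526, 0.829, 43), (-1.391, 0.384, 73), (-1.017, 0.017, 79), (-0.89, 0.113, 78), (1.03, 0.044, 64)]
scene0 ptr [(-2.937, 0.105, 96), (-2.845, 0.009, 98)] mark [(-0.703, 0.07, 58)]
shift [ -0.4 -59.7 161. ] turn [-52.7  -0.1   0. ]
```

>>> {"op": "send_rows", "data": {
  "plan": [
    [0,-3,8,-3,0,0],
    [0,-10,26,-9,0,0],
    [0,-19,50,-16,0,0],
    [0,-28,76,-24,0,0],
    [0,-38,102,-32,0,0],
    [0,-47,126,-40,0,0],
    [0,-54,145,-47,0,0],
    [0,-59,158,-52,0,0],
    [0,-60,161,-53,0,0],
    [0,-60,161,-53,0,0]
  ],
  "claw": 70,
  "newtons": 30
}}

```text
clock: 14.8
tcp_pos: [0.5459, -0.1919, 0.2049]
orientation: [0.688, 0.164, 0.688, -0.163]
wrist_force: [-0.1, 1.0, -0.1]
finger_gap: 0.0701
```

```bash
python3 - <<'E'
from h import *
s=get_state();print(s['clock'],s['tcp_pos'],s['wrist_force'],s['joint_pos'],s['finger_gap'])
go([.546,-.192,.067],1.1)
c=snap('scene','s9.png'); crop(c,'s9z.png',(190,340,190,390))
E
```

```text
14.8 [ 0.54590029 -0.19193212  0.20490202] [-0.09716777  0.9959225  -0.10978312] [-4.76933943e-01  3.29243489e-01  3.79875081e-03  1.24611800e+00
  2.85894689e-04 -9.85353633e-03] 0.07008366449012894
shift [ 1.379e+02 -1.000e-01  2.000e-01] turn [ 0.2 -0.  -0. ]
```

View pics/s9z.png

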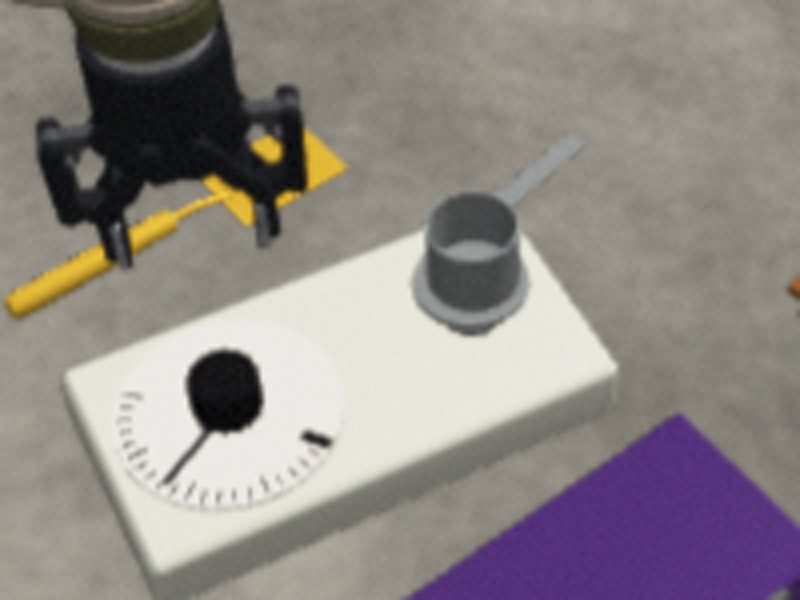

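The open jaws are above the knob at about (225,390) in the crop. I'll descend and grip.

>>> {"op": "send_rows", "data": {
  "plan": [
    [8,0,0,0,0,0],
    [26,0,0,0,0,0],
    [46,0,0,0,0,0],
    [66,0,0,0,0,0],
    [86,0,0,0,0,0],
    [106,0,0,0,0,0],
    [122,0,0,0,0,0],
    [132,0,0,0,0,0],
    [137,0,0,0,0,0],
    [137,0,0,0,0,0]
  ]
}}

```text
clock: 16.1
tcp_pos: [0.5461, -0.1921, 0.0683]
orientation: [0.688, 0.163, 0.688, -0.163]
wrist_force: [-0.9, 0.6, 0.6]
finger_gap: 0.0701
```

>>> {"op": "send_rows", "data": {
  "plan": [
    [0,0,0,0,0,0],
    [0,0,0,0,0,0],
    [0,0,0,0,0,0],
    [0,0,0,0,0,0],
    [0,0,0,0,0,0],
    [0,0,0,0,0,0],
    [0,0,0,0,0,0],
    [0,0,0,0,0,0],
    [0,0,0,0,0,0],
    [0,0,0,0,0,0]
  ],
  "claw": 36,
  "newtons": 25
}}

```text
clock: 17.35
tcp_pos: [0.5468, -0.1918, 0.0692]
orientation: [0.689, 0.163, 0.687, -0.163]
wrist_force: [0.6, 3.6, 6.0]
finger_gap: 0.0434
```

```bash
python3 - <<'E'
from h import *
s=get_state();print(s['clock'],s['tcp_pos'],s['wrist_force'],s['ft_torque'],s['finger_gap'])
c=snap('scene','s10.png'); crop(c,'s10z.png',(190,340,190,390))
E
```

```text
17.35 [ 0.54682196 -0.19184498  0.06920967] [0.63193697 3.56274894 6.01961659] [ 0.83210448 -0.10881368 -0.02765255] 0.0433528864934594
```

View pics/s10z.png

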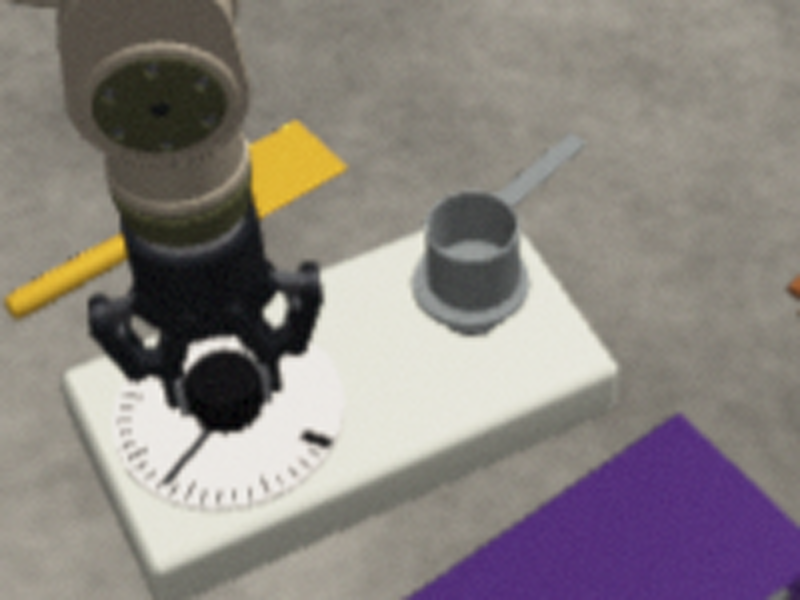

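The knob is held (gap 43.4 mm) and the mark and pointer haven't moved. I'll turn clockwise in two calls to 90°.

>>> {"op": "send_rows", "data": {
  "plan": [
    [0,0,0,2,0,0],
    [0,0,0,6,0,0],
    [0,0,0,11,0,0],
    [0,0,0,16,0,0],
    [0,0,0,22,0,0],
    [0,0,0,28,0,0],
    [0,0,0,34,0,0],
    [0,0,0,40,0,0],
    [0,0,0,44,0,0],
    [0,0,0,45,0,0]
  ]
}}

```text
clock: 18.65
tcp_pos: [0.5466, -0.1921, 0.0692]
orientation: [0.574, 0.414, 0.573, -0.414]
wrist_force: [-0.9, 2.3, 5.7]
finger_gap: 0.0436
```

```bash
python3 - <<'E'
from h import *
s=get_state();print(s['clock'],s['tcp_pos'],s['wrist_force'],s['ft_torque'],s['finger_gap'])
c=snap('scene','s11.png'); crop(c,'s11z.png',(190,340,190,390)); print(darkring(c,.062,.0585,90))
E
```

```text
18.65 [ 0.54658378 -0.19211722  0.06920034] [-0.89563175  2.32556204  5.6666823 ] [ 0.55806725 -0.02354625  0.01868625] 0.043634908214772866
[(-2.725, 0.864, 15), (-2.16, 0.07, 83), (-1.962, 0.148, 47), (0.074, 0.087, 36), (3.011, 0.262, 23)]
```

View pics/s11z.png

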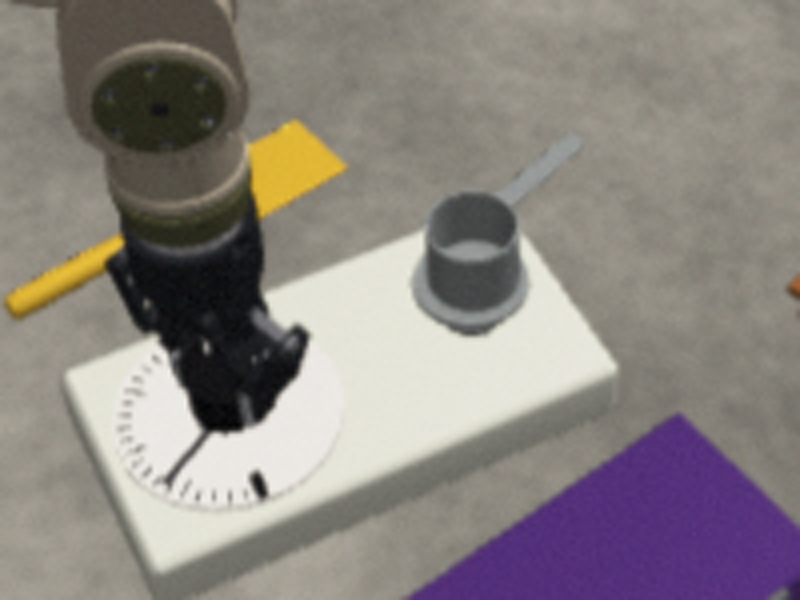

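The zero mark followed, now at about (260,485) in the crop and 0.074 rad. About 54° remain, so I'll turn 50 and look.

>>> {"op": "send_rows", "data": {
  "plan": [
    [0,0,0,3,0,0],
    [0,0,0,8,0,0],
    [0,0,0,14,0,0],
    [0,0,0,20,0,0],
    [0,0,0,27,0,0],
    [0,0,0,34,0,0],
    [0,0,0,41,0,0],
    [0,0,0,47,0,0],
    [0,0,0,50,0,0],
    [0,0,0,50,0,0]
  ]
}}

```text
clock: 19.95
tcp_pos: [0.5462, -0.1921, 0.0692]
orientation: [0.345, 0.618, 0.344, -0.617]
wrist_force: [-0.7, 2.5, 6.5]
finger_gap: 0.043
```

```bash
python3 - <<'E'
from h import *
s=get_state();print(s['clock'],s['tcp_pos'],s['wrist_force'],s['ft_torque'],s['finger_gap'],s['joint_pos'][5])
c=snap('scene','s12.png'); crop(c,'s12z.png',(240,330,200,320)); print(darkring(c,.062,.0585,90))
c=snap('top','t12.png'); crop(c,'t12z.png',(190,295,310,464)); print(darkring(c,.062,.0585,90))
E
```

```text
19.95 [ 0.54623751 -0.19206138  0.06918616] [-0.67501044  2.49667274  6.46186586] [ 0.41741092  0.08873625 -0.01543916] 0.042958066252730596 1.6472247597254817
[(-2.9, 0.48, 19), (0.972, 0.122, 36), (3.074, 0.131, 19)]
[(0.371, 0.052, 81), (1.604, 1.3, 69), (2.993, 0.079, 51)]
```

View pics/s12z.png

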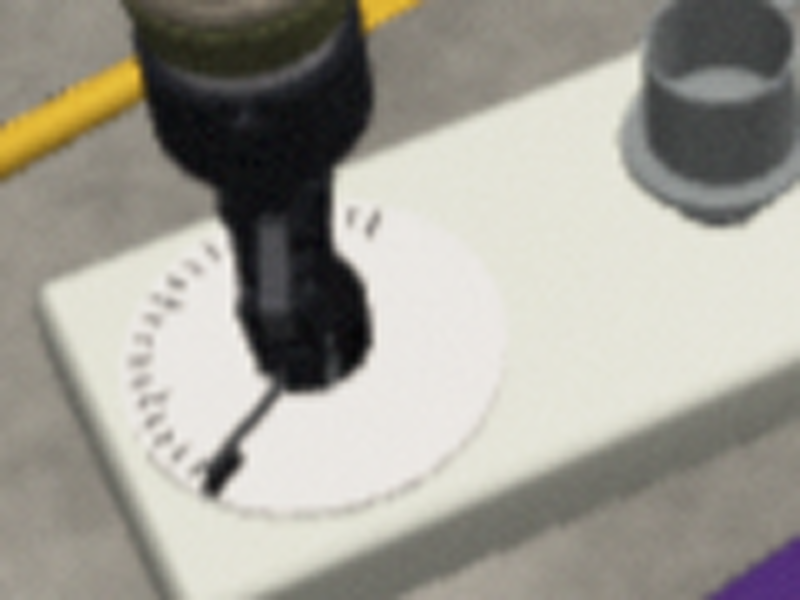

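View pics/t12z.png

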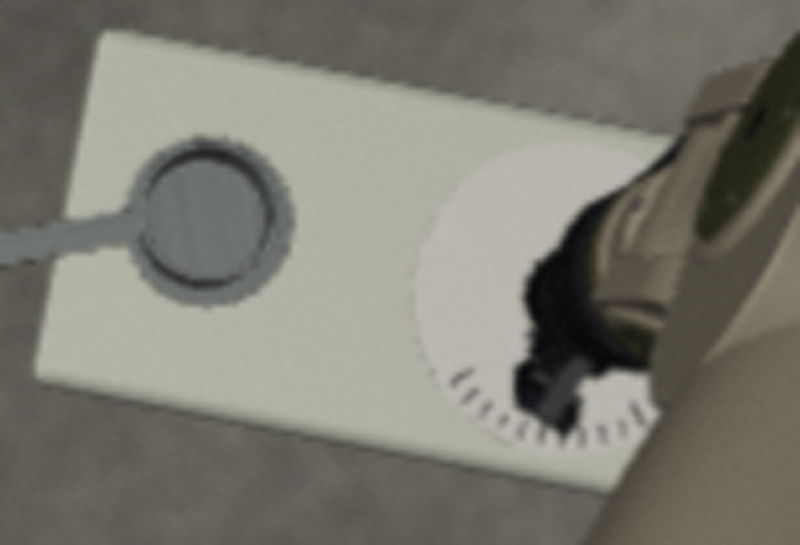

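The mark now partly overlaps the pointer at about (222,465), with 4–5° still to go. The cup is centred on the pan in the top view. I'll turn 4.5° more.

>>> {"op": "send_rows", "data": {
  "plan": [
    [0,0,0,1,0,0],
    [0,0,0,2,0,0],
    [0,0,0,3,0,0],
    [0,0,0,4,0,0],
    [0,0,0,4.5,0,0],
    [0,0,0,4.5,0,0],
    [0,0,0,4.5,0,0],
    [0,0,0,4.5,0,0],
    [0,0,0,4.5,0,0],
    [0,0,0,4.5,0,0]
  ]
}}

```text
clock: 21.3
tcp_pos: [0.5462, -0.1921, 0.0692]
orientation: [0.32, 0.631, 0.32, -0.63]
wrist_force: [-1.3, 3.3, 6.7]
finger_gap: 0.0429
```

```bash
python3 - <<'E'
from h import *
c=snap('scene','s13.png'); crop(c,'s13z.png',(240,330,200,320)); print(darkring(c,.062,.0585,90),darkring(c,.045,.061,150))
E
```

```text
[(-2.895, 0.489, 17), (1.025, 0.07, 56), (3.05, 0.175, 22)] [(-2.841, 0.611, 17), (1.008, 0.105, 110), (2.941, 0.401, 32)]
```

View pics/s13z.png

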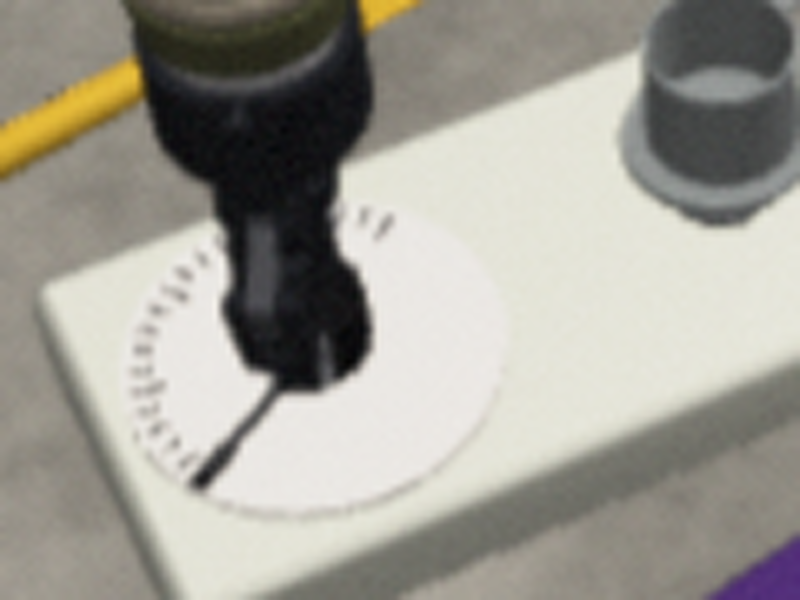

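Mark and pointer are aligned (the bar is centred on the pointer at about (210,470)). I'll release and retreat straight up.

>>> {"op": "send_rows", "data": {
  "plan": [
    [0,0,0,0,0,0],
    [0,0,0,0,0,0],
    [0,0,0,0,0,0],
    [0,0,0,0,0,0],
    [0,0,0,0,0,0],
    [0,0,0,0,0,0],
    [0,0,0,0,0,0],
    [0,0,0,0,0,0],
    [0,0,0,0,0,0],
    [0,0,0,0,0,0]
  ],
  "claw": 70
}}

```text
clock: 22.6
tcp_pos: [0.5461, -0.1921, 0.0683]
orientation: [0.32, 0.631, 0.32, -0.631]
wrist_force: [0.2, 0.1, 0.1]
finger_gap: 0.0704
```

>>> {"op": "send_rows", "data": {
  "plan": [
    [-4,0,0,0,0,0],
    [-14,0,0,0,0,0],
    [-30,0,0,0,0,0],
    [-48,0,0,0,0,0],
    [-68,0,0,0,0,0],
    [-88,0,0,0,0,0],
    [-108,0,0,0,0,0],
    [-122,0,0,0,0,0],
    [-130,0,0,0,0,0],
    [-130,0,0,0,0,0]
  ]
}}

```text
clock: 23.85
tcp_pos: [0.5463, -0.1923, 0.1988]
orientation: [0.32, 0.631, 0.32, -0.63]
wrist_force: [0.2, 0.3, -0.2]
finger_gap: 0.0702
```

```bash
python3 - <<'E'
from h import *
s=get_state();print(s['clock'],s['tcp_pos'],s['wrist_force'],s['finger_gap'])
c=snap('scene','s14.png'); crop(c,'s14z.png',(210,330,200,360)); print(darkring(c,.062,.0585,90),darkring(c,.045,.061,150))
E
```

```text
23.85 [ 0.54632877 -0.19227506  0.19883178] [ 0.22129688  0.2730325  -0.17734212] 0.07018033118748071
[(1.026, 0.07, 50)] [(-2.902, 0.489, 98), (1.008, 0.105, 115), (3.129, 0.017, 141)]
```

View pics/s14z.png

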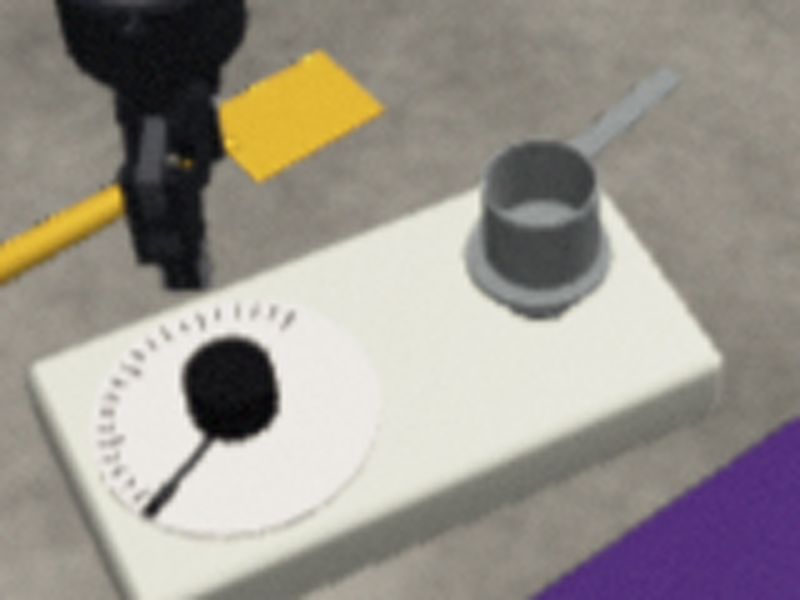

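The view shows the bar still centred under the pointer at about (160,495) and the cup upright. I'll move the arm out of the top view for an independent check.

```bash
python3 - <<'E'
from h import *
R=curR(); s=get_state(); print(R.inv().apply(np.array([.40,.10,.30])-s['tcp_pos'])*1000, s['joint_pos'])
E
```

```text
[-101.82096936 -290.29345597 -149.58494973] [-4.77016290e-01  3.31658805e-01 -9.56277892e-03  1.22978040e+00
  1.10080158e-04  1.72526591e+00]
```

>>> {"op": "send_rows", "data": {
  "plan": [
    [-10,-10,-5,0,0,0],
    [-30,-35,-18,0,0,0],
    [-50,-70,-36,0,0,0],
    [-70,-110,-56,0,0,0],
    [-85,-150,-77,0,0,0],
    [-95,-190,-98,0,0,0],
    [-100,-230,-118,0,0,0],
    [-100,-265,-136,0,0,0],
    [-100,-288,-148,0,0,0],
    [-100,-290,-150,0,0,0]
  ]
}}

```text
clock: 25.15
tcp_pos: [0.3991, 0.1015, 0.2986]
orientation: [0.321, 0.63, 0.321, -0.63]
wrist_force: [-0.9, -0.2, -0.9]
finger_gap: 0.07
```

```bash
python3 - <<'E'
from h import *
s=get_state();print(s['clock'],s['tcp_pos'],s['wrist_force'],s['finger_gap'])
c=snap('top','t15.png'); crop(c,'t15z.png',(190,295,310,464)); print([darkring(c,r,.0585,90) for r in(.054,.06,.066)],darkring(c,.042,.061,130))
E
```

```text
25.15 [0.39910598 0.10147653 0.29858228] [-0.88667572 -0.20856228 -0.87188852] 0.07001356872553631
[[(1.047, 0.113, 48)], [(1.043, 0.105, 46)], [(1.043, 0.105, 28)]] [(1.025, 0.14, 80)]
```

View pics/t15z.png

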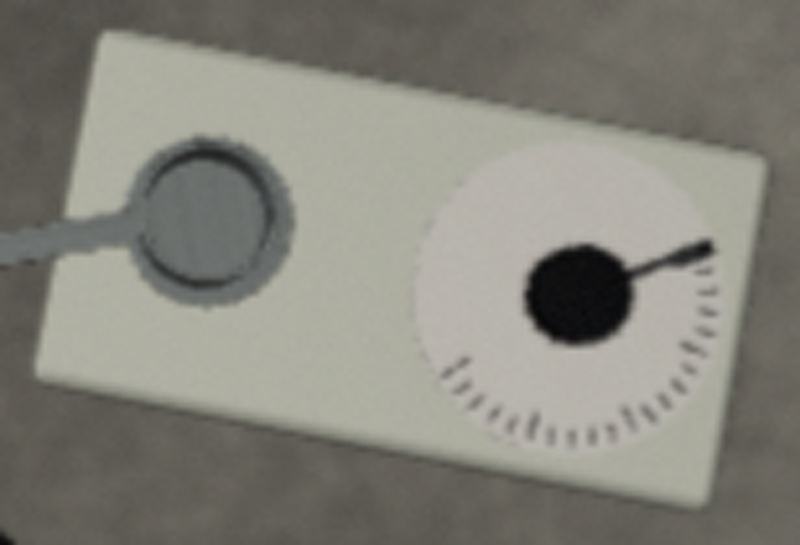

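View pics/t15.png

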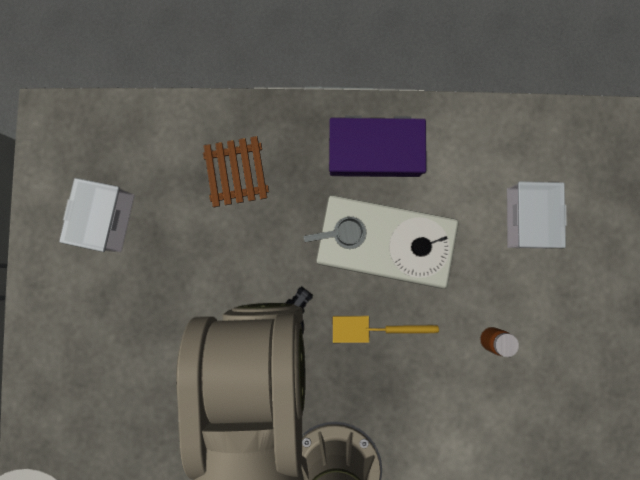

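The top view shows the bar and pointer aligned near (437,239), about 0.02 rad (1.1 mm) apart. The cup is centred on the pan with its handle away from the dial, and the other objects haven't moved. Handing in.

```bash
python3 - <<'E'
from workcell import job
print(job.hand_in())
E
```

```text
the job is handed in; nothing more can be done
None
```

The cup is standing released on the scale pan and the zero mark is under the pointer. I handed the job in at about 25 s of the 64 s allowed; no verdict came back.

**Cup:** I gripped it across its diameter and lowered it onto the pan until the pan had sunk 3.8 mm, then let go. By the pointer, the pan settled at about 4.9 mm, well short of the 13.5 mm limit. In both views the cup is upright and centred by eye, with its handle pointing away from the dial. I did not measure the final centring in millimetres.

**Knob:** I turned the knob about 99.5° clockwise, then opened the gripper and moved the arm away.

**Last checks:**
- **Top view:** the mark read 1.043 rad and the pointer 1.025 rad, about 1.1 mm apart at the tip against the 4.5 mm allowed.
- **Scene view:** the two were 0.018 rad apart there too. The mark overlaps the pointer, so both gaps are estimates.
- **Surroundings:** the gripper is clear of everything, and the other things on the counter look unmoved in the top view.

**One disagreement:** my first estimate of the dial centre was about 2 mm off. I corrected it from the outline of the dial plate before gripping the knob.

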